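# Pull the snug control knob off a mini hob for cleaning

### The arm

A 7-joint arm with a two-finger parallel gripper is mounted at the origin on a cart in front of the work surface, level with it; the furniture and walls round the work are solid. World frame = base frame: x ahead of the robot, y to its left, z up, the work surface at z = 0. Lengths are in mm, angles in rad, forces in N, time in s.
With the tool pointing down it reaches from about 425 to 875 mm from the base axis. Payload 4.7 kg.
Tool frame: the origin (TCP) lies midway between the tips of the shut fingers; the grasp point (between the pads) lies 19 mm behind it; z points along the fingers, y is the line along which they close (so a half turn about z gives the same grasp; the last joint's range is limited). The gripper opens to 85 mm and grips with 20 to 120 N. Pads are 22 mm wide; open, the fingers measure 114 mm over their backs; the gripper's body (76 mm by 85 mm) begins 54 mm behind the grasp point. The pads swing forward as they close: fully open they stand 13 mm farther back than shut.
Start: joints at [-1.141, 0.321, -0.07, 1.45, 0.023, 1.371, -0.057], TCP at [262.577, 594.624, 231.349] pointing down, gripper open.
Joint ranges: [-2.86, 2.86], [-0.3, 2.09], [-1.38, 1.24], [0.06, 2.45], [-1.56, 4.7], [0.09, 2.05], [-2.69, 2.69]. Speed limits (rad/s): [2.57, 2.57, 3.14, 3.14, 3.14, 3.14, 3.14].

### API

Orientations are given as a unit quaternion [w, x, y, z].
In Python, from cell import manip, viewer, ticket gives the robot as it stands.
- The arm moves only by the shell command python3 -m inch 'ROWS'. ROWS is JSON, a list that holds one entry, the list of rows, each a list of 5 numbers: the closure, from -1 (fully open) to 1 (shut), then the shift along the tool's x, y, z in cm, then the turn about the tool's z in degrees. In form: [[[gripper, x, y, z, turn], ...]]. A call has 1 to 8 rows; each row shifts and turns the commanded pose from where the row before left it, along the tool's axes as they then stand; what a row does not reach is not made up. A row lasts 1/8 s, in which the tool goes at most 62.5 mm and 10.7 degrees, less where a joint would pass 70% of its speed; a pose out of reach is approached as far as the arm can. A call with a gripper value outside its range is refused whole. The fingers move at their own pace and stop on an object; the grip force is fixed at half the most. Time passes only in rows, so rows that do not move let the fingers close. It gives the time, the measured TCP pose, the force, the opening and the grip force at its end, in the units of the state.
- manip.read_state(): the state, without advancing time (a new reading comes with each control period).
- viewer.snapshot(name): name is "side" or "top"; returns the picture (420x560x3 uint8, blue, green, red); there is no depth.
- viewer.camera_model(name): a dict with "mtx" (3x3 intrinsics, pixels), "dist_coeffs" ([k1, k2, p1, p2, k3] as OpenCV has them; the pictures are not rectified), "cam_to_world" (4x4, takes a point from camera to world coordinates). Camera axes: x right, y down, z forward; pixel columns grow to the right and rows downward; lengths in mm; the calibration is good to about 2 mm. A picture is of the moment at which its call begins. camera_model takes no time and is no camera call.
- ticket.job_done(): hands the job in; it is judged then, once.
The state is a dict: "time_s": time; "joints": joint angles; "qd": joint speeds; "joint_torque": joint torques, N m; "position": TCP position; "eef_rot": TCP orientation; "wrist_force": force on the tool from outside, world axes, zero at the start; "ft_torque": the same for the moment, N m; "grip_width": opening from 0.0 (shut) to 1.0 (fully open); "gripper_force": force on a finger pad.
Only numpy, scipy, OpenCV 4.12 (cv2) and the standard library are available. Lean on these libraries where they do the work, as an engineer would, in place of code of your own. Each camera call takes 0.05 s, during which the arm holds its last target. There are 200 camera calls.

### The job

The hob's control knob has to come off for cleaning. Take the puller by its orange grip, feel or look for the opening in the dark metal collar round the knob, hook the fork under the knob's rim through it and pull straight up until the knob pops off; carry it on the fork to the grey stone drying board, stand it there the right way up and draw the fork out. Then stand the puller upright on the bare worktop and let go; never touch the knob with the gripper itself, and leave the salt shaker, the espresso cup and the small tin where they are.

Things in the scene. Friction and masses are not known exactly. Their poses are not given: they have to be found in the camera images.
- puller_grip (a point): Middle of the puller's orange square grip (22 x 22 mm, 55 mm tall), 80 mm above the tool's underside, straight above the fork's middle, so a pull is in line with the grip. Axes as puller.
- puller_fork (a point): Middle of the puller's fork, where the knob's axis belongs, level with the prongs' upper face (4 mm above the underside), straight below the grip. Two prongs 8 mm wide, 28 mm apart inside (44 mm over the outsides), reaching 28 mm ahead (+x) of this point; the last 3 mm are turned up to 6 mm above the underside and keep a lifted knob from sliding off.
- knob_rim (a point): On the knob's axis at the underside of its rim, 12 mm above its bottom face. Rim 54 mm across, 4 mm thick; below it a hub 22 mm across, 12 mm tall, whose flat end stands on the hob's deck (later on the board), so 12 mm are free under the rim for the fork; the part above is 39 mm across.
- spindle (a point): Where the knob's spindle meets the hob's flat deck, 55 mm above the worktop; axes as the hob; front edge 45 mm away in -x. The collar's opening faces this frame's -x turned by up to 0.9 rad about z either way: not measured, to be felt or seen. The fork passes if its direction is within about 10 degrees of the opening's middle line, else it stops on the collar with its middle 50 to 75 mm out.
- board_top (a point): Middle of the upper face of the grey stone drying board, 160 (its x) x 120 (its y) mm, upper face 9 mm above the worktop; z up.
- hob: Mini hob, white, 230 (x) x 170 (y) mm, fixed. Origin under its centre on the worktop; x points from the knob to the dark heating plate (12 cm across, 10 mm above the deck). Round the knob a fixed dark steel spill collar stands on the deck, centred on the spindle: inner radius 38, outer 43, height 10 mm; a horseshoe with one opening of about 95 degrees.
- drying_board: The stone drying board itself, fixed. Origin under its centre, on the worktop.
- knob: Black round control knob, loose, about 40 g, 31 mm tall; origin at the centre of its bottom face, z up. Two spring balls in the spindle hold it: it lets go at a straight upward pull of about 8 to 15 N within the first 8 mm and is clear of the 18 mm tall spindle after 20 mm. Its yaw does not matter.
- puller: Knob puller: loose C-shaped steel tool, 180 g, 107 mm tall, standing on its flat fork at the start. Origin on its underside straight below the grip, z up, +x the way the prongs point. Upright back of the C 47 to 53 mm behind the origin (44 mm wide at its foot); a flat arm 48 to 52 mm above the underside joins the back to the grip, leaving 44 mm clear height over the prongs.
- salt_shaker: Salt shaker, 44 mm across, 90 mm tall, loose bystander; origin at the centre of its underside.
- espresso_cup: Espresso cup, 60 x 83 mm, 49 mm tall, loose bystander; origin at the centre of its underside.
- tin_small: Small red tin, 57 mm across, 72 mm tall, loose bystander; origin at the centre of its underside.
Things that resemble listed ones, but are neither listed nor needed, are in the scene too. Leave any purple look-alike of the puller alone.

How it is judged:
By the outcome, as a careful person would: the job done as asked, in the order asked, and still so for the second after the job is handed in, with the robot touching nothing.
It also fails if it takes over 72 s, if anything falls off the work surface, if the arm or the gripper's body presses on something with over 40 N, if the wrist force passes 120 N, or if a joint passes its speed limit or range.

## Working session

There is one attempt and no reset: what is moved stays moved. The work goes in short steps, Python scripts to look and compute and a shell command to move; the robot and the scene stay as the last step left them, time stands still between calls to the robot, and variables do not carry over. Pictures are saved under pics/ and viewed, at most 13 in all, crops included, and the job is handed in when it is done.

```bash
mkdir -p pics; ls; python3 - <<'E'
from cell import manip, viewer
import cv2
for n in("top","side"):
    cv2.imwrite(f"pics/{n}0.png",viewer.snapshot(n)); m=viewer.camera_model(n); print(m)
s=manip.read_state();print(s)
E
```

```text
pics
{'mtx': array([[425.54410799,   0.        , 278.35074508],
       [  0.        , 425.54410799, 205.95079624],
       [  0.        ,   0.        ,   1.        ]]), 'dist_coeffs': array([-0.06720217,  0.        ,  0.        ,  0.        ,  0.        ]), 'cam_to_world': array([[-9.53368439e-04, -9.92848099e-01,  1.19380664e-01,
         4.44576753e+02],
       [-9.99979188e-01,  1.84787306e-04, -6.44897463e-03,
        -2.27482468e+02],
       [ 6.38079217e-03, -1.19384327e-01, -9.92827612e-01,
         1.17324200e+03],
       [ 0.00000000e+00,  0.00000000e+00,  0.00000000e+00,
         1.00000000e+00]])}
{'mtx': array([[386.62520705,   0.        , 280.9297201 ],
       [  0.        , 386.62520705, 213.50883996],
       [  0.        ,   0.        ,   1.        ]]), 'dist_coeffs': array([-0.09410348,  0.        ,  0.        ,  0.        ,  0.        ]), 'cam_to_world': array([[ 8.95807382e-01, -1.79901567e-01,  4.06404429e-01,
         1.77250491e+02],
       [-4.44157882e-01, -3.95092720e-01,  8.04130287e-01,
        -1.04239324e+03],
       [ 1.59031331e-02, -9.00853578e-01, -4.33
[... 180 characters left out ...]
4 , -0.07009548,  1.45155586,  0.02259287,
        1.37081798, -0.05691036]), 'qd': array([-6.41550510e-04, -2.30801696e-03, -7.28861871e-04, -2.36073416e-03,
       -5.50786843e-04,  8.49450352e-05,  1.47652097e-04]), 'joint_torque': array([-6.96526276e-04, -4.94879472e+01, -3.84563673e-01, -3.15207517e+01,
        1.29281741e-02,  7.45582598e-03,  5.72798896e-06]), 'position': array([262.39242405, 594.1498584 , 230.32664187]), 'eef_rot': array([-1.39326517e-04,  2.06396958e-01,  9.78467950e-01, -8.64127940e-04]), 'wrist_force': array([-0.52415867,  0.65397079,  0.35455933]), 'ft_torque': array([-0.00424195,  0.01084667, -0.01316979]), 'gripper_force': 0.0, 'grip_width': 0.9997899650414201}
```

View pics/top0.png

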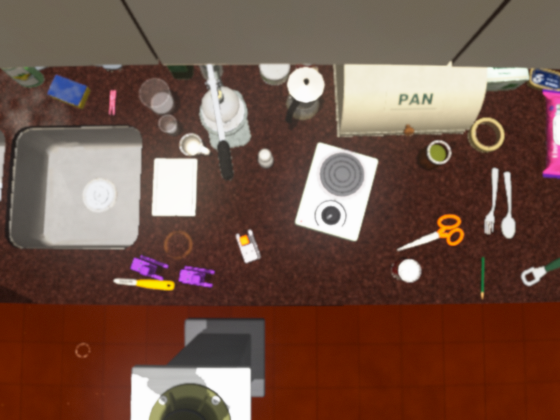

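View pics/side0.png

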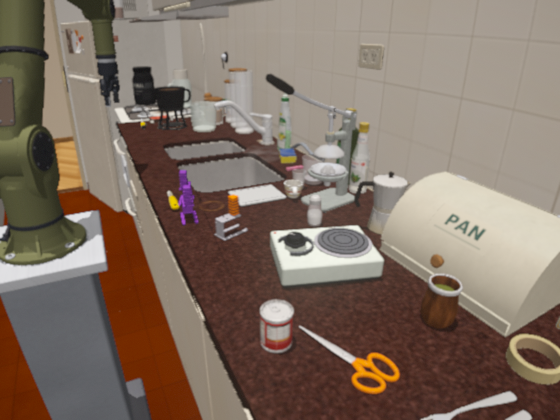

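```bash
cat > h.py <<'E'
import cv2, numpy as np
from cell import manip, viewer
M={n:viewer.camera_model(n) for n in("top","side")}
def ray(n,u,v):
    m=M[n]; p=cv2.undistortPoints(np.array([[[u,v]]],float),m["mtx"],m["dist_coeffs"])[0,0]
    T=m["cam_to_world"]; d=T[:3,:3]@np.array([p[0],p[1],1]); return T[:3,3],d
def onz(n,u,v,z):
    o,d=ray(n,u,v); return (o+d*(z-o[2])/d[2]).round(1)
def proj(n,P):
    m=M[n]; T=np.linalg.inv(m["cam_to_world"]); r=cv2.Rodrigues(T[:3,:3])[0]
    return cv2.projectPoints(np.array(P,float).reshape(-1,1,3),r,T[:3,3],m["mtx"],m["dist_coeffs"])[0][:,0].round(1)
def tri(a,b):
    o1,d1=ray("top",*a);o2,d2=ray("side",*b)
    s=np.linalg.lstsq(np.c_[d1,-d2],o2-o1,rcond=None)[0]; p,q=o1+s[0]*d1,o2+s[1]*d2
    return ((p+q)/2).round(1),np.linalg.norm(p-q).round(1)
E
python3 - <<'E'
import cv2,numpy as np
t=cv2.imread("pics/top0.png");s=cv2.imread("pics/side0.png")
f=lambda im,x,y,w,h,k:cv2.resize(im[y:y+h,x:x+w],None,fx=k,fy=k,interpolation=cv2.INTER_CUBIC)
a=f(t,225,220,50,50,8);b=f(t,290,140,90,105,400/105)
c=f(s,205,185,60,60,4);d=f(s,265,220,120,60,4)
top=np.hstack([a,b[:400]]); bot=np.hstack([c[:200],d[:200]])
W=max(top.shape[1],bot.shape[1]);pad=lambda i:np.pad(i,((0,0),(0,W-i.shape[1]),(0,0)))
o=np.vstack([pad(top),pad(bot)]);print(o.shape);cv2.imwrite("pics/crop1.png",o)
E
```

```text
(600, 743, 3)
```

View pics/crop1.png

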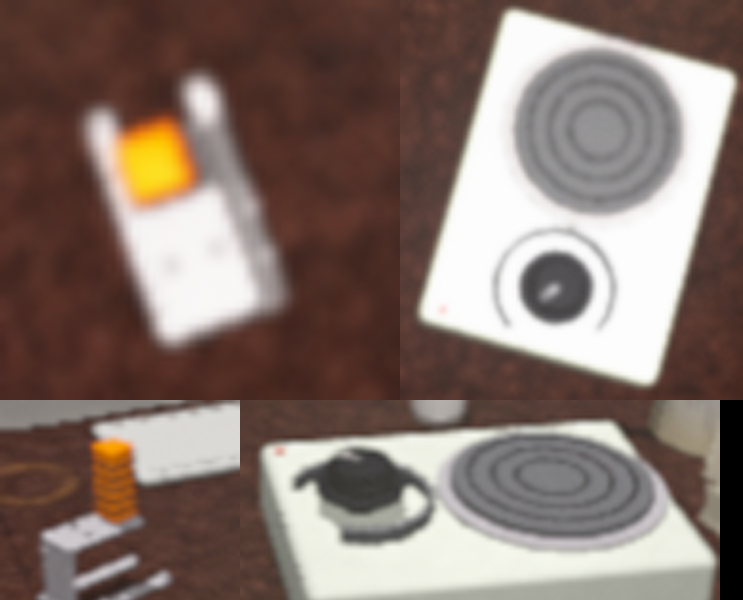

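```bash
python3 - <<'E'
from h import *
t=cv2.imread("pics/top0.png");s=cv2.imread("pics/side0.png")
print("origin px",proj("top",[[0,0,0]]))
f=lambda im,x,y,w,h,k:cv2.resize(im[y:y+h,x:x+w],None,fx=k,fy=k,interpolation=cv2.INTER_CUBIC)
a=f(t,140,60,120,165,2.4);b=f(s,200,120,180,120,2.7)
o=np.zeros((max(a.shape[0],b.shape[0]),a.shape[1]+b.shape[1],3),np.uint8);o[:a.shape[0],:a.shape[1]]=a;o[:b.shape[0],a.shape[1]:]=b
cv2.imwrite("pics/crop2.png",o);print(o.shape, t[187,175],t[140,238],t[130,245])
# white areas: board, hob
g=t.min(2)
for n,(x,y,w,h),z in(("board",(148,152,54,68),9),("hob",(288,138,98,108),55)):
    m=np.zeros_like(g);m[y:y+h,x:x+w]=(g[y:y+h,x:x+w]>130)
    c=max(cv2.findContours(m,cv2.RETR_EXTERNAL,cv2.CHAIN_APPROX_NONE)[0],key=cv2.contourArea)
    P=np.array([onz("top",*p,z)[:2] for p in c[:,0]],np.float32);print(n,cv2.minAreaRect(P),cv2.boundingRect(c))
# grip: orange mask
for n,im,(x,y,w,h) in(("top",t,(230,225,35,45)),("side",s,(220,188,30,35))):
    H=cv2.cvtColor(im,cv2.COLOR_BGR2HSV);m=cv2.inRange(H,(8,170,140),(30,255,255));k=np.zeros_like(m);k[y:y+h,x:x+w]=m[y:y+h,x:x+w]
    c=max(cv2.findContours(k,cv2.RETR_EXTERNAL,cv2.CHAIN_APPROX_NONE)[0],key=cv2.contourArea)
    print(n,cv2.minAreaRect(c),cv2.boundingRect(c))
# knob/collar dark
H=cv2.cvtColor(t,cv2.COLOR_BGR2GRAY);x,y,w,h=308,190,45,45
k=cv2.resize(H[y:y+h,x:x+w],None,fx=8,fy=8,interpolation=cv2.INTER_CUBIC)
m=(k<90).astype(np.uint8)
n,l,st,ce=cv2.connectedComponentsWithStats(m)
for i in range(1,n):
    if st[i,4]>300: print(st[i],(ce[i]+.5)/8-.5+[x,y])
E
```

```text
origin px [[190.4 424.1]]
(396, 774, 3) [249 252 253] [174 182 176] [182 190 184]
board ((639.6806030273438, 54.11627960205078), (124.31794738769531, 160.74427795410156), 89.81538391113281) (152, 158, 46, 58)
hob ((619.9053344726562, -390.1136474609375), (172.7834930419922, 232.7268524169922), 73.72090911865234) (295, 142, 83, 99)
top ((243.9000244140625, 239.30001831054688), (9.391485214233398, 7.602630615234375), 63.43495178222656) (240, 235, 9, 10)
side ((232.98170471191406, 204.3353729248047), (19.65681266784668, 8.503228187561035), 83.6598129272461) (228, 195, 11, 20)
[  117   139   134   130 11518] [330.71935232 214.82784555]
[   0  315  155   45 3785] [314.28033355 232.56051849]
```

View pics/crop2.png

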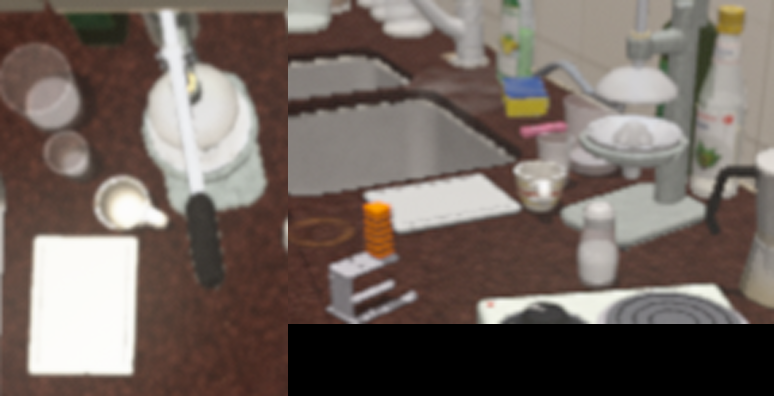

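```bash
python3 - <<'E'
from h import *
t=cv2.imread("pics/top0.png");s=cv2.imread("pics/side0.png")
g=cv2.cvtColor(t,cv2.COLOR_BGR2GRAY).astype(np.float32)
print("lever",tri((226,177),(268,78)),"lever z150",onz("top",226,177,150))
print("grip", tri((243.9,239.3),(233,204.3)), onz("top",243.5,239.3,107))
th=np.radians(-16.3);c=np.array([619.9,-390.1]);sp=c-70*np.array([np.cos(th),np.sin(th)]);print("spindle guess",sp)
# knob dark blob -> z~80
print("knob blob at z80", onz("top",330.72,214.83,82), proj("top",[[*sp,82]]))
# polar scan about collar centre at z=65, search best centre by ring radius
def scan(cx,cy):
    a=np.radians(np.arange(0,360,4));r=np.arange(33,52,.5)
    P=np.array([[cx+q*np.cos(b),cy+q*np.sin(b),65] for b in a for q in r]);uv=proj("top",P).astype(np.float32)
    v=cv2.remap(g,uv[:,0].copy(),uv[:,1].copy(),cv2.INTER_CUBIC).reshape(len(a),len(r));return a,r,v
for it in range(4):
    a,r,v=scan(*sp);i=v.argmin(1);ok=v.min(1)<170
    x=r[i][ok]*np.cos(a[ok]);y=r[i][ok]*np.sin(a[ok])
    A=np.c_[2*x,2*y,np.ones(len(x))];q=np.linalg.lstsq(A,x*x+y*y,rcond=None)[0];sp=sp+q[:2]
    print(sp,np.sqrt(q[2]+q[0]**2+q[1]**2))
a,r,v=scan(*sp)
print([(int(np.degrees(b)),int(m)) for b,m in zip(a,v.min(1))])
# puller: undistorted to plane z=52 & z=5: bright edges
for name,p in(("Ltip",(225+100/8,220+105/8)),("Rtip",(225+200/8,220+78/8))):
    print(name,onz("top",p[0]-.5,p[1]-.5,6))
for name,p in(("Lfar",(225+165/8,220+345/8)),("Rfar",(225+262/8,220+308/8)),("Lnear",(225+130/8,220+212/8)),("Rnear",(225+222/8,220+188/8))):
    print(name,onz("top",p[0]-.5,p[1]-.5,52))
for name,p in(("TL",(118,135)),("TR",(180,118)),("BL",(135,205)),("BR",(195,185))):
    print(name,onz("top",225+p[0]/8-.5,220+p[1]/8-.5,107))
E
```

```text
lever (array([ 592.1, -136.1,  399.6]), np.float64(1.3)) lever z150 [ 638.9 -106.3  150. ]
grip (array([ 488.3, -145.6,   80.2]), np.float64(3.5)) [ 488.8 -147.2  107. ]
spindle guess [ 552.71362956 -370.45333038]
knob blob at z80 [ 552.7 -369.7   82. ] [[331.  214.8]]
[ 552.71362956 -370.45333038] 51.49999999999981
[ 552.71362956 -370.45333038] 51.49999999999981
[ 552.71362956 -370.45333038] 51.49999999999981
[ 552.71362956 -370.45333038] 51.49999999999981
[(0, 199), (4, 205), (8, 206), (12, 202), (16, 199), (20, 201), (24, 206), (28, 206), (32, 210), (36, 210), (40, 215), (44, 217), (48, 214), (52, 207), (56, 204), (59, 206), (64, 203), (68, 199), (72, 195), (76, 189), (80, 183), (84, 186), (88, 192), (92, 195), (96, 193), (100, 195), (104, 198), (108, 194), (112, 191), (116, 196), (119, 194), (124, 194), (128, 218), (132, 234), (136, 195), (140, 153), (144, 107), (148, 91), (152, 86), (156, 76), (160, 74), (164, 68), (168, 73), (172, 79), (176, 80), (180, 96), (184, 113), (188, 156), (192, 197), (196, 234), (200, 250), (204, 252), (208, 252), (212, 252), (216, 252), (220, 250), (224, 240), (228, 222), (232, 209), (236, 202), (239, 200), (244, 198), (248, 196), (252, 193), (256, 195), (260, 195), (264, 194), (268, 190), (272, 187), (276, 189), (280, 192), (284, 193), (288, 191), (292, 185), (296, 183), (300, 183), (304, 182), (308, 178), (312, 175), (316, 173), (320, 180), (324, 185), (328, 185), (332, 186), (336, 187), (340, 184), (344, 181), (348, 189), (352, 194), (356, 196)]
Ltip [ 511.3 -121.6    6. ]
Rtip [ 520.5 -155.8    6. ]
Lfar [ 430.2 -147.7   52. ]
Rfar [ 442.2 -179.4   52. ]
Lnear [ 473.5 -135.9   52. ]
Rnear [ 481.4 -166.1   52. ]
TL [ 496.1 -136.5  107. ]
TR [ 501.4 -155.8  107. ]
BL [ 474.3 -142.   107. ]
BR [ 480.5 -160.7  107. ]
```

```bash
cat >> h.py <<'E'
def pose():
    from scipy.spatial.transform import Rotation as R
    s=manip.read_state();q=s["eef_rot"];m=R.from_quat([q[1],q[2],q[3],q[0]]).as_matrix()
    return s,s["position"],m
def goto(xyz,yaw):
    "cm shift in tool axes, deg turn; yaw = world heading of tool x"
    s,p,m=pose();y=np.degrees(np.arctan2(m[1,0],m[0,0]));d=m.T@(np.array(xyz)-p)/10
    print("t",round(s["time_s"],2),"pos",p.round(1),"yaw",y.round(2),"tilt",np.degrees(np.arccos(-m[2,2])).round(2),"F",s["wrist_force"].round(1),"grip",round(s["grip_width"],3),round(s["gripper_force"],1))
    print("shift cm",d.round(2),"turn",((y-yaw+180)%360-180).round(1))
E
python3 -m inch '[[[-1,-4.3,-3.5,0,0],[-1,-4.3,-3.5,0,0],[-1,-4.3,-3.5,0,0],[-1,-4.3,-3.5,0,0],[-1,-4.3,-3.5,0,0],[-1,-4.3,-3.5,0,0],[-1,-4.3,-3.5,0,0]]]'
python3 -m inch '[[[-1,-2.9,-4.9,0,0],[-1,-2.9,-4.9,0,0],[-1,-2.9,-4.9,0,0],[-1,-2.9,-4.9,0,0],[-1,-2.9,-4.9,0,0],[-1,-2.9,-4.9,0,0],[-1,-2.9,-4.9,0,0]]]'
python3 -m inch '[[[-1,0,0,0,10],[-1,0,0,0,10],[-1,0,0,0,10],[-1,0,0,0,10],[-1,0,0,0,10],[-1,0,0,0,10],[-1,0,0,0,10],[-1,0,0,0,10]]]'
python3 -m inch '[[[-1,0,0,0,10],[-1,0,0,0,10],[-1,0,0,0,10],[-1,0,0,0,10],[-1,0,0,0,10],[-1,0,0,0,10],[-1,0,0,0,0]]]'
python3 -c "
from h import *
goto([488.5,-146.8,160],15)
t=cv2.imread('pics/top0.png');g=cv2.cvtColor(t,cv2.COLOR_BGR2GRAY).astype(np.float32)
a=np.arange(90,270,4)
P=[[552.7+q*np.cos(np.radians(b)),-370.2+q*np.sin(np.radians(b)),65] for b in a for q in np.arange(36,45,.5)];uv=proj('top',P).astype(np.float32)
print(list(zip(a.tolist(),cv2.remap(g,uv[:,0].copy(),uv[:,1].copy(),cv2.INTER_CUBIC).reshape(len(a),-1).min(1).astype(int).tolist())))
"
```

```text
time_s: 0.98
position: [439.4, 247.1, 231.1]
eef_rot: [-0.0, 0.206, 0.978, 0.0]
wrist_force: [0.5, 0.5, -0.1]
grip_width: 1.0
gripper_force: 0.0
time_s: 1.85
position: [485.9, -148.5, 231.2]
eef_rot: [0.0, 0.206, 0.978, 0.0]
wrist_force: [0.7, 0.4, 0.5]
grip_width: 1.0
gripper_force: 0.0
time_s: 2.85
position: [485.8, -146.8, 230.9]
eef_rot: [-0.0, 0.789, 0.615, -0.0]
wrist_force: [0.3, 0.5, 0.4]
grip_width: 0.997
gripper_force: 0.0
time_s: 3.72
position: [485.9, -146.8, 231.0]
eef_rot: [-0.0, 0.99, 0.142, -0.0]
wrist_force: [-0.5, 0.2, -0.7]
grip_width: 1.005
gripper_force: 0.0
t 3.73 pos [ 485.9 -146.8  231. ] yaw 16.29 tilt 0.03 F [-0.5  0.2 -0.7] grip 1.005 0.0
shift cm [0.25 0.08 7.1 ] turn 1.3
[(90, 195), (94, 195), (98, 193), (102, 196), (106, 196), (110, 192), (114, 193), (118, 196), (122, 191), (126, 201), (130, 231), (134, 248), (138, 251), (142, 251), (146, 246), (150, 231), (154, 230), (158, 221), (162, 223), (166, 225), (170, 222), (174, 226), (178, 238), (182, 245), (186, 249), (190, 251), (194, 252), (198, 252), (202, 252), (206, 252), (210, 252), (214, 252), (218, 251), (222, 247), (226, 234), (230, 214), (234, 207), (238, 200), (242, 198), (246, 196), (250, 194), (254, 193), (258, 195), (262, 194), (266, 192)]
```

```bash

python3 -m inch '[[[-1,0.25,0.08,3,1.3],[-1,0,0,4,0],[-1,0,0,4,0],[-1,0,0,3,0],[-1,0,0,2,0],[-1,0,0,0.9,0],[-1,0,0,0,0]]]'
python3 -c "
from h import *
goto([488.5,-146.8,62],15)
cv2.imwrite('pics/s2.png',np.hstack([cv2.resize(viewer.snapshot('side')[150:270,170:270],None,fx=4,fy=4,interpolation=2),cv2.resize(viewer.snapshot('top')[200:290,210:285],None,fx=5,fy=5,interpolation=2)[:,:390]] if 0 else [cv2.resize(viewer.snapshot('side')[130:250,170:270],(400,480),interpolation=2),cv2.resize(viewer.snapshot('top')[190:286,200:280],(400,480),interpolation=2)]))
"
```

```text
time_s: 4.6
position: [488.5, -146.9, 62.1]
eef_rot: [-0.0, 0.991, 0.13, -0.0]
wrist_force: [-0.4, -0.5, -0.1]
grip_width: 1.002
gripper_force: 0.0
t 4.6 pos [ 488.5 -146.9   62.1] yaw 14.96 tilt 0.05 F [-0.4 -0.5 -0.1] grip 1.002 0.0
shift cm [-0.   -0.01  0.01] turn -0.0
```

View pics/s2.png

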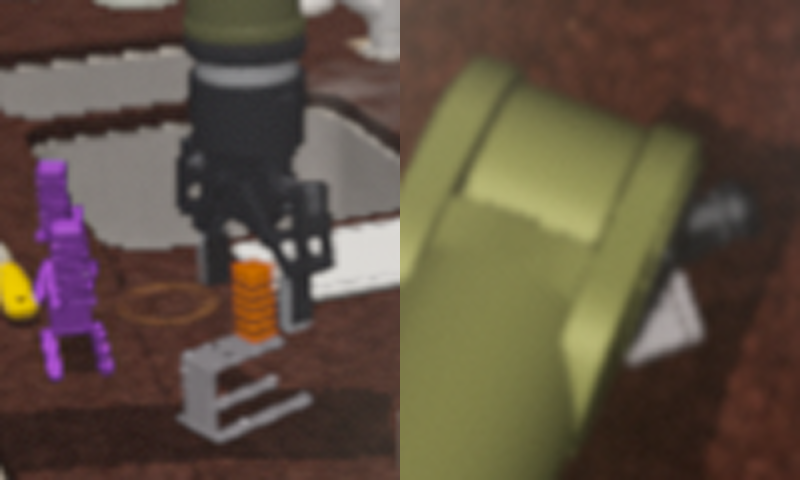

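The orange grip (crop 253,300) sits between the open fingers; the purple look-alikes (crop 60,260) are well clear. Closing and lifting.

```bash

python3 -m inch '[[[1,0,0,0,0],[1,0,0,0,0],[1,0,0,0,0],[1,0,0,0,0],[1,0,0,0,0],[1,0,0,0,0],[1,0,0,0,0],[1,0,0,0,0]]]'
python3 -m inch '[[[1,0,0,-1,0],[1,0,0,-3,0],[1,0,0,-4,0],[1,0,0,-4,0],[1,0,0,-3,0],[1,0,0,0,8],[1,0,0,0,8.5],[1,0,0,0,0]]]'
python3 -c "
from h import *
goto([442.7,-367,212],-1.5)"
```

```text
time_s: 5.7
position: [489.0, -146.9, 62.6]
eef_rot: [-0.0, 0.992, 0.129, 0.0]
wrist_force: [0.5, -0.1, 4.8]
grip_width: 0.247
gripper_force: 61.7
time_s: 6.7
position: [488.3, -146.8, 212.1]
eef_rot: [-0.0, 1.0, -0.013, -0.0]
wrist_force: [-0.7, 0.1, -1.9]
grip_width: 0.251
gripper_force: 61.1
t 6.7 pos [ 488.3 -146.8  212.1] yaw -1.53 tilt 0.04 F [-0.7  0.1 -1.9] grip 0.251 61.1
shift cm [-3.970e+00  2.213e+01  1.000e-02] turn -0.0
```

```bash

python3 -m inch '[[[1,-0.99,5.5,0,0],[1,-0.99,5.53,0,0],[1,-0.99,5.5,0,0],[1,-0.99,5.5,0,0],[1,0,0,2.5,0],[1,0,0,2.5,0],[1,0,0,0,0],[1,0,0,0,0]]]'
python3 -c "
from h import *
goto([442.7,-367.3,122],-1.5)
a=viewer.snapshot('side');b=viewer.snapshot('top');cv2.imwrite('pics/a3.png',a);cv2.imwrite('pics/b3.png',b)
cv2.imwrite('pics/s3.png',np.hstack([cv2.resize(a[180:290,220:320],(400,440),interpolation=2),cv2.resize(b[170:280,280:380],(400,440),interpolation=2)]))
"
```

```text
time_s: 7.7
position: [443.3, -366.2, 163.1]
eef_rot: [0.0, 1.0, -0.013, 0.0]
wrist_force: [-0.4, -0.0, -1.4]
grip_width: 0.252
gripper_force: 61.1
t 7.7 pos [ 443.3 -366.2  163.1] yaw -1.54 tilt 0.05 F [-0.4 -0.  -1.4] grip 0.252 61.1
shift cm [-0.06  0.11  4.11] turn -0.0
```

View pics/s3.png

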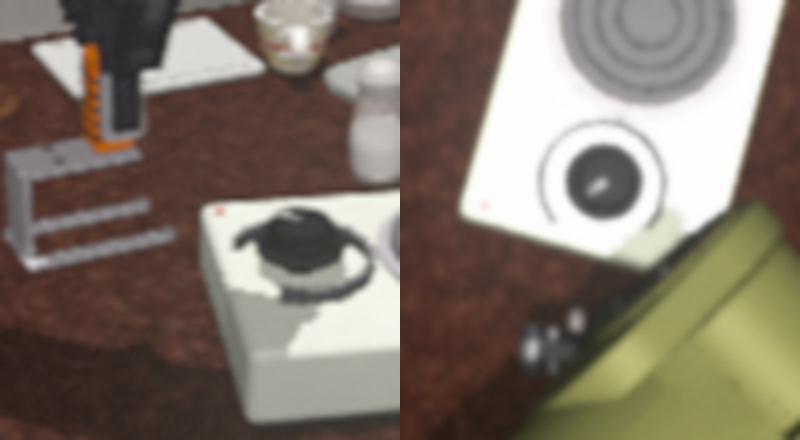

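```bash
python3 -c "
from h import *
R=lambda x,y,z:[443.3+x*.9997+y*.026,-366.2-x*.026+y,100.5+z]
p=proj('side',[R(28,-18,6),R(28,18,6),R(-53,-22,0),R(-53,-22,52)]);print(p,(p-[220,180])*4)
for q in ((263.0,239),(256.8,231)): print(onz('side',*q,105))
k=proj('side',[[552.7,-370.2,86],[552.7,-370.2,67]]);print((k-[220,180])*4)
goto([477.7,-368.2,121],-1.5)
"
```

```text
[[264.3 236.7]
 [258.  229.3]
 [228.6 247.7]
 [227.4 225.1]] [[177.2 226.8]
 [152.  197.2]
 [ 34.4 270.8]
 [ 29.6 180.4]]
[ 465.3 -390.6  105. ]
[ 467.4 -352.4  105. ]
[[298.4 217.2]
 [297.6 246.4]]
t 7.8 pos [ 443.7 -366.4  163.6] yaw -1.56 tilt 0.12 F [-0.3  0.2 -1.3] grip 0.251 61.1
shift cm [3.4  0.09 4.26] turn -0.1
```

```bash

python3 -m inch '[[[1,0,0.1,2,0],[1,0,0,2,0],[1,0,0,0.25,0],[1,0,0,0,0],[1,1.5,0,0,0],[1,1.5,0,0,0],[1,0,0,0,0],[1,0,0,0,0]]]'
python3 -c "
from h import *
goto([492.7,-368.6,120.8],-1.5)"
```

```text
time_s: 8.8
position: [472.8, -368.0, 119.7]
eef_rot: [0.0, 1.0, -0.014, -0.0]
wrist_force: [-0.5, -0.0, -1.9]
grip_width: 0.25
gripper_force: 61.1
t 8.8 pos [ 472.8 -368.   119.7] yaw -1.61 tilt 0.04 F [-0.5 -0.  -1.9] grip 0.25 61.1
shift cm [ 1.99  0.01 -0.11] turn -0.1
```

```bash

python3 -m inch '[[[1,0.5,0,-0.1,0],[1,0.8,0,0,0],[1,0.7,0,0,0],[1,0,0,0,0]]]'
python3 -m inch '[[[1,0.7,0,0,0],[1,0.8,0,0,0],[1,0,0,0,0],[1,0,0,0,0]]]'
python3 -c "
from h import *
goto([552.7,-370.2,120.8],-1.5)
a=viewer.snapshot('side')
cv2.imwrite('pics/s4.png',cv2.resize(a[170:270,230:350],(720,600),interpolation=2))
"
```

```text
time_s: 9.3
position: [493.7, -368.1, 120.7]
eef_rot: [0.0, 1.0, -0.014, -0.0]
wrist_force: [0.2, -0.9, -2.6]
grip_width: 0.247
gripper_force: 61.1
time_s: 9.8
position: [507.7, -368.9, 120.7]
eef_rot: [-0.0, 1.0, -0.014, -0.0]
wrist_force: [-0.2, 0.2, -1.7]
grip_width: 0.248
gripper_force: 61.1
t 9.8 pos [ 507.7 -368.9  120.7] yaw -1.62 tilt 0.02 F [-0.2  0.2 -1.7] grip 0.248 61.1
shift cm [ 4.5   0.   -0.01] turn -0.1
```

View pics/s4.png

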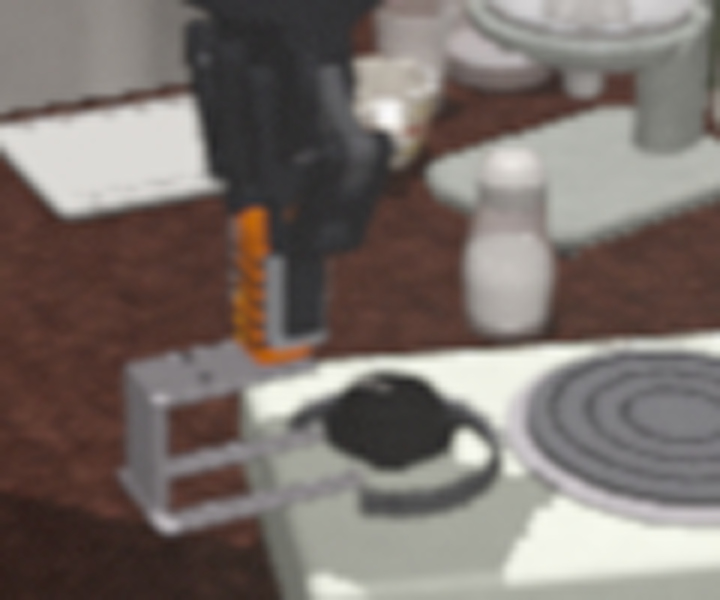

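The fork tips (360,480) enter inside the collar ends and beneath the rim, with no contact force. Advancing further.

```bash

python3 -m inch '[[[1,0.7,0,0,0],[1,0.8,0,0,0],[1,0,0,0,0],[1,0,0,0,0]]]'
python3 -m inch '[[[1,0.7,0,0,0],[1,0.8,0,0,0],[1,0,0,0,0],[1,0,0,0,0]]]'
python3 -m inch '[[[1,0.7,0,0,0],[1,0.8,0,0,0],[1,0,0,0,0],[1,0,0,0,0]]]'
python3 -c "
from h import *
goto([552.7,-370.2,120.8],-1.5)
a=viewer.snapshot('side');b=viewer.snapshot('top')
cv2.imwrite('pics/s5.png',np.hstack([cv2.resize(a[170:270,240:340],(400,400),interpolation=2),cv2.resize(b[170:270,280:380],(400,400),interpolation=2)]))
"
```

```text
time_s: 10.35
position: [522.8, -369.3, 120.7]
eef_rot: [0.0, 1.0, -0.014, -0.0]
wrist_force: [-0.3, -0.2, -1.9]
grip_width: 0.252
gripper_force: 61.1
time_s: 10.85
position: [537.8, -369.7, 120.7]
eef_rot: [-0.0, 1.0, -0.014, -0.0]
wrist_force: [0.5, 0.2, -1.8]
grip_width: 0.247
gripper_force: 61.1
time_s: 11.35
position: [552.8, -370.2, 120.7]
eef_rot: [0.0, 1.0, -0.014, -0.0]
wrist_force: [-0.6, 0.4, -2.4]
grip_width: 0.253
gripper_force: 61.1
t 11.35 pos [ 552.8 -370.2  120.7] yaw -1.62 tilt 0.02 F [-0.6  0.4 -2.4] grip 0.253 61.1
shift cm [-0.01  0.   -0.01] turn -0.1
```

View pics/s5.png

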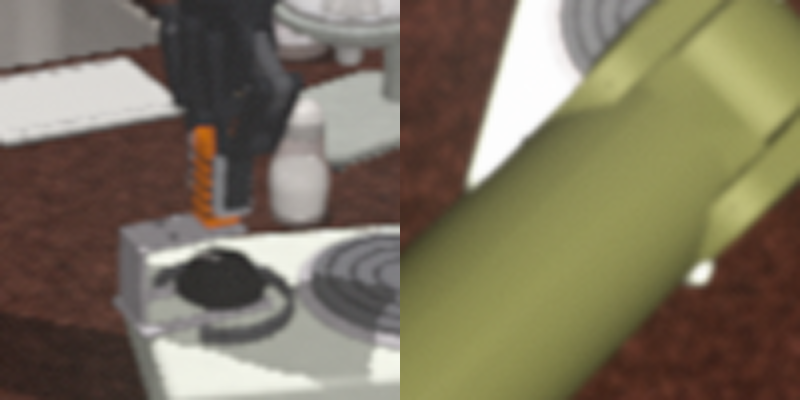

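```bash
python3 -c "
from h import *
for n,c in (('gripL',(205,227)),('gripR',(246,221))): print(n,onz('side',240+c[0]/4-.5,170+c[1]/4-.5,111))
R=lambda x,y,z:[552.8+x+y*.027,-370.2-x*.027+y,58.1+z]
p=proj('side',[R(-11,-11,53),R(11,-11,53),R(-53,-22,0),R(-53,-22,52),R(-47,-22,52),[552.7,-370.2,86],[552.7,-343,70],[552.7,-397,70],[526,-370,70],[580,-370,70]]);print((p+.5-[240,170])*4)
"
```

```text
gripL [ 540.2 -373.7  111. ]
gripR [ 564.4 -376.8  111. ]
[[213.2 232. ]
 [248.8 224.8]
 [150.8 339.6]
 [152.  256.8]
 [162.  254.8]
 [220.4 259.2]
 [197.6 262.8]
 [242.4 305.6]
 [177.6 293.6]
 [261.2 273.6]]
```

```bash

python3 -m inch '[[[1,0.15,0,0,0],[1,0,0,0,0],[1,0,0,-0.2,0],[1,0,0,-0.2,0],[1,0,0,0,0]]]'
python3 -m inch '[[[1,0,0,-0.1,0],[1,0,0,-0.1,0],[1,0,0,0,0]]]'
python3 -m inch '[[[1,0,0,-0.1,0],[1,0,0,-0.1,0],[1,0,0,0,0]]]'
python3 -m inch '[[[1,0,0,-0.1,0],[1,0,0,-0.1,0],[1,0,0,0,0]]]'
```

```text
time_s: 12.08
position: [554.5, -370.3, 125.1]
eef_rot: [0.0, 1.0, -0.014, 0.0]
wrist_force: [-0.1, -0.4, -2.1]
grip_width: 0.251
gripper_force: 61.1
time_s: 12.45
position: [554.4, -370.2, 126.8]
eef_rot: [-0.0, 1.0, -0.014, 0.0]
wrist_force: [0.5, 0.7, -2.2]
grip_width: 0.248
gripper_force: 60.9
time_s: 12.82
position: [554.2, -370.1, 128.0]
eef_rot: [-0.0, 1.0, -0.014, -0.0]
wrist_force: [1.4, -1.4, -8.3]
grip_width: 0.251
gripper_force: 60.2
time_s: 13.2
position: [554.7, -370.1, 131.6]
eef_rot: [-0.0, 1.0, -0.014, 0.0]
wrist_force: [0.4, -0.8, -4.4]
grip_width: 0.251
gripper_force: 60.8
```

```bash

python3 -m inch '[[[1,0,0,-0.2,0],[1,0,0,-0.2,0],[1,0,0,-0.2,0],[1,0,0,0,0]]]'
python3 -m inch '[[[1,0,0,-0.2,0],[1,0,0,-0.3,0],[1,0,0,-0.4,0],[1,0,0,-0.4,0],[1,0,0,-0.4,0],[1,0,0,-0.3,0],[1,0,0,-0.2,0],[1,0,0,0,0]]]'
python3 -m inch '[[[1,0,0,-0.3,0],[1,0,0,-0.4,0],[1,0,0,-0.4,0],[1,0,0,-0.4,0],[1,0,0,-0.3,0],[1,0,0,-0.2,0],[1,0,0,0,0]]]'
python3 -c "
from h import *
goto([485,-250,200],-1.5)
a=viewer.snapshot('side')
cv2.imwrite('pics/s6.png',cv2.resize(a[150:270,240:340],(500,600),interpolation=2))
"
```

```text
time_s: 13.7
position: [554.5, -370.3, 137.4]
eef_rot: [0.0, 1.0, -0.014, 0.0]
wrist_force: [0.8, -0.0, -1.7]
grip_width: 0.251
gripper_force: 61.2
time_s: 14.7
position: [554.4, -370.2, 159.0]
eef_rot: [0.0, 1.0, -0.014, 0.0]
wrist_force: [-0.5, 1.0, -2.1]
grip_width: 0.248
gripper_force: 61.2
time_s: 15.58
position: [554.4, -370.2, 178.9]
eef_rot: [0.0, 1.0, -0.014, 0.0]
wrist_force: [0.1, -1.7, -2.1]
grip_width: 0.252
gripper_force: 61.2
t 15.57 pos [ 554.4 -370.2  178.9] yaw -1.62 tilt 0.02 F [ 0.1 -1.7 -2.1] grip 0.252 61.2
shift cm [ -7.28 -11.82  -2.11] turn -0.1
```

View pics/s6.png

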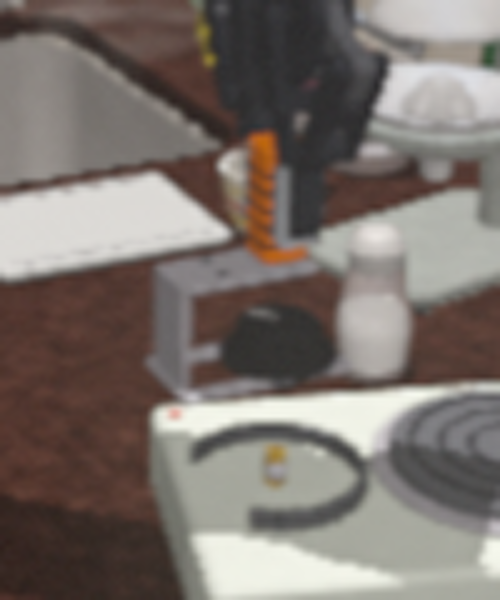

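```bash

python3 -m inch '[[[1,-0.6,0,0,0],[1,-1.4,0,0,0],[1,-2,0,0,0],[1,-2.4,0,0,0],[1,-2,0,0,0],[1,-1,0,0,0]]]'
python3 -m inch '[[[1,0,-1,0,0],[1,0,-2,0,0],[1,0,-3,0,0],[1,0,-4,0,0],[1,0,-4,0,0],[1,0,-4,0,0],[1,0,-4,0,0],[1,0,-4,0,0]]]'
python3 -m inch '[[[1,0,-4,0,0],[1,0,-4,0,0],[1,0,-3.4,0,0],[1,0,-2.5,0,0],[1,0,-1.5,0,0],[1,0,-0.8,0,0],[1,0,-0.2,0,0],[1,0,0,0,0]]]'
python3 -c "
from h import *
goto([630,54,165],-1.5)"
```

```text
time_s: 16.38
position: [458.3, -367.8, 178.9]
eef_rot: [-0.0, 1.0, -0.015, 0.0]
wrist_force: [-0.1, -0.0, -2.0]
grip_width: 0.251
gripper_force: 61.2
time_s: 17.38
position: [468.3, -105.1, 179.1]
eef_rot: [-0.0, 1.0, -0.013, 0.001]
wrist_force: [1.7, -0.2, -1.6]
grip_width: 0.253
gripper_force: 61.2
time_s: 18.38
position: [472.5, 55.5, 178.8]
eef_rot: [0.0, 1.0, -0.015, 0.0]
wrist_force: [0.5, 0.1, -1.9]
grip_width: 0.25
gripper_force: 61.2
t 18.38 pos [472.5  55.5 178.8] yaw -1.69 tilt 0.02 F [ 0.5  0.1 -1.9] grip 0.25 61.2
shift cm [15.75 -0.31  1.38] turn -0.2
```

```bash

python3 -m inch '[[[1,0.6,0,0,0],[1,1.6,0,0,0],[1,2.8,0,0,0],[1,3.2,0,0,0],[1,3.1,0,0,0],[1,2.4,0,0,0],[1,1.4,-0.3,0,0],[1,0.6,0,0,0]]]'
python3 -m inch '[[[1,0,0,0.6,0],[1,0,0,1.5,0],[1,0,0,2,0],[1,0,0,2,0],[1,0,0,1.5,0],[1,0,0,0.8,0],[1,0,0,0.3,0],[1,0,0,0,0]]]'
python3 -c "
from h import *
goto([630,54,80],-1.5)
a=viewer.snapshot('side');b=viewer.snapshot('top')
cv2.imwrite('pics/s7.png',np.hstack([cv2.resize(a[110:230,190:290],(400,480),interpolation=2),cv2.resize(b[130:250,130:230],(400,480),interpolation=2)]))
"
```

```text
time_s: 19.38
position: [629.8, 55.0, 178.5]
eef_rot: [0.0, 1.0, -0.014, -0.0]
wrist_force: [0.1, 0.5, -3.2]
grip_width: 0.254
gripper_force: 61.2
time_s: 20.38
position: [629.8, 54.9, 92.1]
eef_rot: [-0.0, 1.0, -0.014, 0.0]
wrist_force: [0.5, 0.2, -1.9]
grip_width: 0.248
gripper_force: 61.3
t 20.38 pos [629.8  54.9  92.1] yaw -1.63 tilt 0.04 F [ 0.5  0.2 -1.9] grip 0.248 61.3
shift cm [0.02 0.08 1.21] turn -0.1
```

View pics/s7.png

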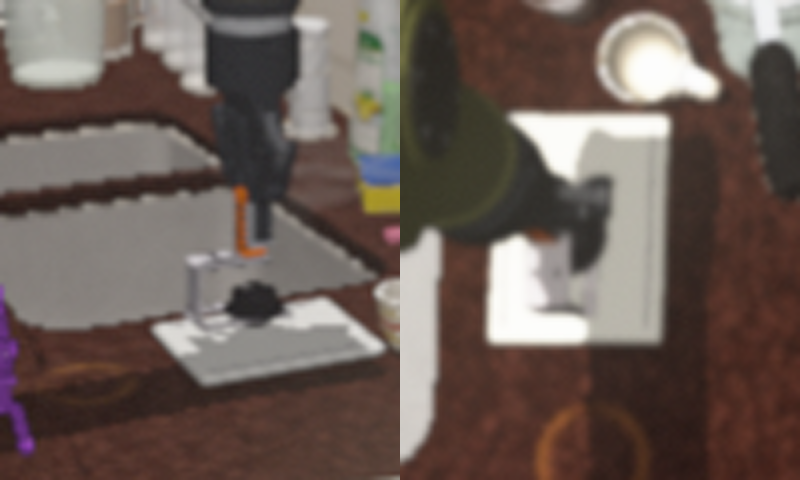

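The knob (crop 255,300) is still level on the fork and over the board. Lowering gently.

```bash

python3 -m inch '[[[1,0,0,0.4,0],[1,0,0,0.4,0],[1,0,0,0.2,0],[1,0,0,0,0]]]'
python3 -m inch '[[[1,0,0,0.1,0],[1,0,0,0.15,0],[1,0,0,0.15,0],[1,0,0,0.15,0],[1,0,0,0.1,0],[1,0,0,0,0],[1,0,0,0,0]]]'

```

```text
time_s: 20.98
position: [629.2, 54.9, 81.5]
eef_rot: [0.0, 1.0, -0.014, -0.0]
wrist_force: [0.0, 0.6, -1.7]
grip_width: 0.248
gripper_force: 61.3
time_s: 21.85
position: [629.5, 54.9, 75.4]
eef_rot: [-0.0, 1.0, -0.014, 0.0]
wrist_force: [-0.6, 0.5, -1.8]
grip_width: 0.252
gripper_force: 61.2
```

```bash

python3 -m inch '[[[1,-0.2,0,0.08,0],[1,-0.5,0,0,0],[1,-0.7,0,0,0],[1,-0.7,0,0,0],[1,-0.7,0,0,0],[1,-0.7,0,0,0]]]'
python3 -m inch '[[[1,-0.7,0,0,0],[1,-0.7,0,0,0],[1,-1,0,0,0],[1,-1,0,0,0],[1,-1,0,0,0],[1,-1,0,0,0],[1,-1,0,0,0],[1,0,0,0,0]]]'
python3 -c "
from h import *
goto([470,-150,62.6],-1.5)
a=viewer.snapshot('side');b=viewer.snapshot('top')
cv2.imwrite('pics/s8.png',np.hstack([cv2.resize(a[130:250,190:290],(400,480),interpolation=2),cv2.resize(b[130:250,130:230],(400,480),interpolation=2)]))
"
```

```text
time_s: 22.6
position: [593.9, 55.9, 74.6]
eef_rot: [-0.0, 1.0, -0.014, 0.0]
wrist_force: [-0.0, -0.0, -1.1]
grip_width: 0.251
gripper_force: 61.2
time_s: 23.6
position: [529.7, 57.8, 74.5]
eef_rot: [-0.0, 1.0, -0.014, -0.0]
wrist_force: [0.8, -1.0, -1.2]
grip_width: 0.255
gripper_force: 61.2
t 23.6 pos [529.7  57.8  74.5] yaw -1.61 tilt 0.03 F [ 0.8 -1.  -1.2] grip 0.255 61.2
shift cm [-5.38 20.94  1.18] turn -0.1
```

View pics/s8.png

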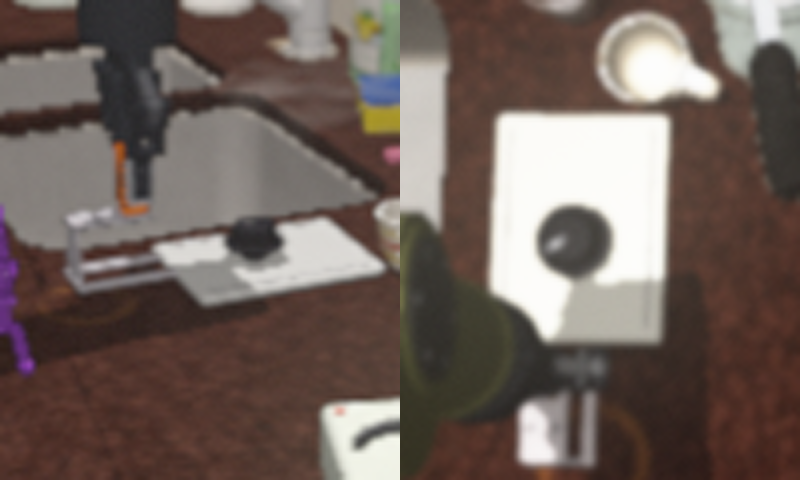

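The knob stands upright on the board (top crop 575,242) with the fork clear of it. Returning the puller to the empty spot where it stood.

```bash

python3 -m inch '[[[1,-0.5,0,-1,0],[1,0,0,-3,0],[1,0,0,-2,0],[1,-1,4,0,0],[1,-1,5,0,0],[1,-1,5,0,0],[1,-0.4,4.5,0,0],[1,0,2.1,0,0]]]'
python3 -m inch '[[[1,0,0,1.5,0],[1,0,0,2.5,0],[1,0,0,2,0],[1,0,0,0.6,0],[1,0,0,0,0]]]'
python3 -c "
from h import *
goto([485,-147,62.6],-1.5)"
```

```text
time_s: 24.7
position: [485.0, -150.5, 135.5]
eef_rot: [0.0, 1.0, -0.016, 0.001]
wrist_force: [0.1, 0.8, -2.6]
grip_width: 0.249
gripper_force: 61.2
time_s: 25.32
position: [485.6, -146.2, 68.1]
eef_rot: [-0.0, 1.0, -0.014, -0.0]
wrist_force: [-0.9, -0.3, -1.6]
grip_width: 0.247
gripper_force: 61.2
t 25.32 pos [ 485.6 -146.2   68.1] yaw -1.55 tilt 0.06 F [-0.9 -0.3 -1.6] grip 0.247 61.2
shift cm [-0.05  0.08  0.55] turn -0.1
```

```bash

python3 -m inch '[[[1,0,0,0.25,0],[1,0,0,0.2,0],[1,0,0,0.1,0],[1,0,0,0.03,0],[1,0,0,0,0]]]'

```

```text
time_s: 25.95
position: [485.7, -147.2, 62.8]
eef_rot: [-0.0, 1.0, -0.014, 0.0]
wrist_force: [0.7, -0.1, -1.4]
grip_width: 0.25
gripper_force: 61.2
```

```bash

python3 -m inch '[[[1,0,0,0.05,0],[1,0,0,0,0],[1,0,0,0,0]]]'
python3 -m inch '[[[1,0,0,0.05,0],[1,0,0,0,0],[1,0,0,0,0]]]'

```

```text
time_s: 26.32
position: [485.8, -147.2, 62.6]
eef_rot: [-0.0, 1.0, -0.014, 0.0]
wrist_force: [-1.9, -0.2, 3.5]
grip_width: 0.248
gripper_force: 61.8
time_s: 26.7
position: [485.9, -147.3, 62.6]
eef_rot: [-0.0, 1.0, -0.014, 0.0]
wrist_force: [-2.4, 0.6, 7.9]
grip_width: 0.249
gripper_force: 62.7
```

In contact with the worktop; releasing and retreating upward.

```bash

python3 -m inch '[[[1,0,0,-0.06,0],[0.3,0,0,0,0],[-0.3,0,0,0,0],[-1,0,0,0,0],[-1,0,0,0,0],[-1,0,0,0,0],[-1,0,0,0,0],[-1,0,0,0,0]]]'
python3 -m inch '[[[-1,0,0,-1,0],[-1,0,0,-2,0],[-1,0,0,-3,0],[-1,0,0,-4,0],[-1,0,0,-4,0],[-1,0,-5,-3,0],[-1,0,-6,0,0],[-1,0,-6,0,0]]]'
python3 -m inch '[[[-1,0,-6,0,0],[-1,0,-6,0,0],[-1,0,-6,0,0],[-1,0,-5,0,0],[-1,0,0,0,0],[-1,0,0,0,0]]]'
python3 -c "
from h import *
goto([485,-147,230],-1.5)
a=viewer.snapshot('side');b=viewer.snapshot('top')
cv2.imwrite('pics/s9.png',np.hstack([cv2.resize(a[130:350,170:400],(400,383),interpolation=2),cv2.resize(b[130:290,130:297],(400,383),interpolation=2)]))
"
```

```text
time_s: 27.7
position: [485.7, -147.1, 62.3]
eef_rot: [-0.0, 1.0, -0.014, 0.0]
wrist_force: [-0.2, 0.0, -0.3]
grip_width: 0.999
gripper_force: 0.0
time_s: 28.7
position: [490.8, 24.3, 234.0]
eef_rot: [-0.001, 1.0, -0.015, 0.001]
wrist_force: [1.1, -0.3, -0.0]
grip_width: 1.002
gripper_force: 0.0
time_s: 29.45
position: [497.3, 251.7, 232.7]
eef_rot: [0.0, 1.0, -0.014, 0.0]
wrist_force: [-0.3, -0.7, 0.5]
grip_width: 1.001
gripper_force: 0.0
t 29.45 pos [497.3 251.7 232.7] yaw -1.66 tilt 0.06 F [-0.3 -0.7  0.5] grip 1.001 0.0
shift cm [-0.07 39.89  0.3 ] turn -0.2
```

View pics/s9.png

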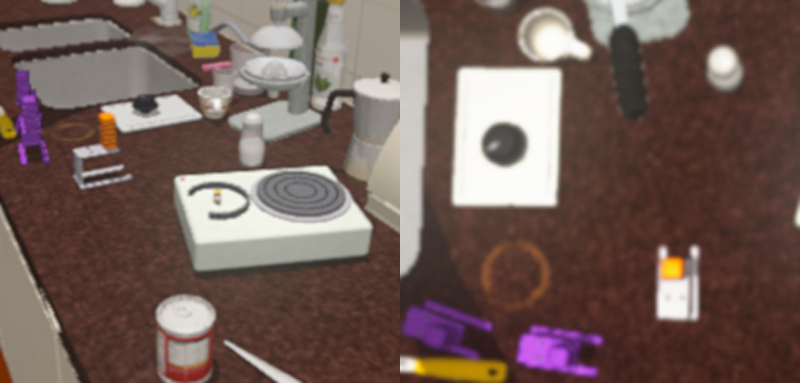

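The knob stands on the board (top crop 505,145), the puller stands upright on the bare worktop (675,285), and the bystanders haven't moved. Handing the job in.

```bash
python3 -c "
from cell import ticket
print(ticket.job_done())"
```

```text
the job is handed in; nothing more can be done
None
```

The knob is off and standing upright on the drying board, the puller stands released on the bare worktop, the bystanders look unmoved in the final pictures, and the job was handed in at about 29.5 s; no verdict was returned.

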